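# Seat a boring bar in a V-block and run the clamp screw down

## Task

With a fingertip, push the boring bar along the V-block until its knurled collar is home against the end of the block. Then tighten the stirrup clamp: push its tommy bar round clockwise (seen from above) with a finger, as many turns as it takes, until the screw stops hard with its pad pressing on the bar. Only push, never lift the bar, leave the things lying around where they are, and finish clear of everything.

Things in the scene. Friction and masses are not known exactly. Their poses are not given: they have to be found in the camera images.
- vblock: V-block, 80 x 110 mm, maroon sides, ground V jaws up to 80 mm above the bench, on a 140 x 160 x 15 mm steel plate fixed to the bench. Origin under its middle at bench level, z up, y along the V towards the bar's collar and outer end. A black stirrup, 22 mm wide along y and 101 mm across, bridges its middle; its top is 118 mm above the bench. The clamp screw stands upright over the origin
- block_face (a point): Where the collar must come home: the point on the bar's axis in the V-block's +y end face, 55 mm from the clamp screw's axis and 72 mm above the bench
- boring_bar: Loose round steel bar, 24 mm thick, 280 mm long, about 0.9 kg, lying in the V; slides along it at a push of 4 to 10 N, and can roll. It has a fixed knurled collar, 40 mm across and 12 mm thick. Origin on the axis in the collar face that looks to the block, y along the bar to its outer end. Home: origin at block_face; it starts 12 to 32 mm further out
- bar_end (a point): Centre of the bar's outer end, a flat 24 mm disc, 92 mm beyond the collar face; 147 mm from the clamp screw's axis when home
- clamp_screw (a joint): Angle of the clamp screw, rad. 0 is fully tight (hard stop, pad pressed on the bar); it grows as the screw is slackened, anticlockwise from above; starts 4.5 to 9. One turn, 6.28, moves the screw 1.75 mm. The pad meets the bar about 1 before 0. Turns at about 0.1 N m (2 to 3 N on the tommy bar) and stays where it is left
- screw_hub (a point): Middle of the tommy bar, on the screw's axis, 149 to 152 mm above the bench. The tommy bar is a level steel rod, 8 mm thick, through a 20 mm black barrel that rises 9 mm above this point. Below the rod 27 mm are free down to the stirrup, but for the barrel and the screw
- handle_end (a point): Centre of one 15 mm ball end of the tommy bar, 52 mm from screw_hub; the other lies opposite. At joint 0 it points along the V-block's +x; its direction turns with the joint
- clamp_pad: Round steel thrust pad, 18 mm across, at the foot of the clamp screw above the bar; goes up and down with the screw and does not turn. Origin at the middle of its underside
- probe: Bystander: aluminium hardness probe standing upright, 116 mm tall, 40 mm foot; origin under its foot. On the far (+x) side of the block
- test_block: Bystander: steel reference disc lying flat, 64 mm across, 15 mm thick; origin under its middle. On the far (+x) side of the block
- caliper: Bystander: digital caliper lying flat, 236 mm long along its y, about 75 mm wide, 12 mm thick; origin under its beam. On the robot's (-x) side of the block
There are look-alikes about, which are no part of the job. Of the things like the vblock, leave any that is orange; of the rest the larger one is meant.

How it is judged:
On the way, in this order (a step that is already met when the one before it is completed fails the run):
1. the collar is home against the end of the V-block (within 2 mm), the clamp still slack (y of boring_bar in the frame of vblock below 0.057 m and value of joint clamp_screw above 2 rad), for 0.2 s.
2. the clamp screw is tight on the bar (value of joint clamp_screw below 0.25 rad and contact force between clamp_pad and boring_bar above 2 N), for 0.2 s.
At the end, for the whole second after the job is handed in: The collar is within 2 mm of the end face of the block, the clamp screw is within 0.25 rad of its hard stop and its pad presses on the bar with more than 2 N, the bar is at rest (all of step 2 and y of boring_bar in the frame of vblock below 0.057 m and linear speed of boring_bar below 0.01 m/s); the robot touches nothing.
It fails at once if the bar is lifted out of its V (more than 8 mm up) or tipped (z of boring_bar in the frame of vblock above 0.08 m or z of bar_end in the frame of vblock above 0.082 m).
It fails at once if the probe, test block or caliper is moved more than 20 mm (distance of any of probe, test_block, caliper from where it was at the start of the episode above 0.02 m).
It also fails if it takes over 61 s, if anything falls off the work surface, if the arm or the gripper's body presses on something with over 40 N, if the wrist force passes 120 N, or if a joint passes its speed limit or range.

## Robot

A 7-joint arm with a two-finger parallel gripper is mounted at the origin on the work surface. World frame = base frame: x ahead of the robot, y to its left, z up, the work surface at z = 0. Lengths are in m, angles in rad, forces in N, time in s.
With the tool pointing down it reaches from about 0.425 to 0.95 m from the base axis. Payload 4.7 kg.
Tool frame: the origin (TCP) lies at the very end of the fingers, on their centre line; the grasp point (between the pads) lies 19 mm behind it; y points along the fingers, x is the direction in which the jaws open and shut, and the axes are right-handed (so a half turn about y gives the same grasp; the last joint's range is limited). The gripper opens to 85 mm and grips with 20 to 120 N. Pads are 22 mm wide; open, the fingers measure 114 mm over their backs; the gripper's body (76 mm by 85 mm) begins 54 mm behind the grasp point. The pads swing forward as they close: fully open they stand 13 mm farther back than shut.
Start: joints at [1.193, 0.469, -0.049, 1.532, 0.024, 1.141, -0.082], TCP at [0.231, -0.634, 0.231] pointing down, gripper open.
Joint ranges: [-2.59, 2.59], [-0.33, 1.99], [-1.39, 1.29], [0.1, 2.45], [-1.04, 4.18], [0.21, 1.99], [-2.66, 2.66]. Speed limits (rad/s): [2.57, 2.57, 3.14, 3.14, 3.14, 3.14, 3.14].

## Interface

Orientations are given as a rotation vector (axis times angle).
In Python, from rig import arm, planner, status, cams gives the robot as it stands. Calls block until the motion is done:
- arm.movep(position, orientation): joint-space move of the TCP to a pose.
- arm.move_l(position, rotation=None, v=0.15): straight line of the TCP; rotation=None keeps the orientation; v is the mean speed in m/s.
- arm.movej(angles): joint-space move.
- arm.grip(opening, grasp_force=None): finger opening in m; grasp_force is the grip in N (None keeps the last); returns when the fingers have stopped.
- arm.pause(seconds).
- planner.ik(position, orientation): joint angles nearest the present ones, or None.
- status.sense(): the state.
- cams.camera(name): name is "scene" or "top" or "wrist"; returns a dict with "frame" (420x560x3 uint8, blue, green, red), "camera_matrix" (3x3 intrinsics, pixels), "world_to_cam" (4x4, takes a point from world to camera coordinates). Camera axes: x right, y up, looking along -z (the intrinsics and any distortion apply to the point x, -y, -z); pixel columns grow to the right and rows downward; lengths in m; the calibration is good to about 2 mm. A picture is of the moment at which its call begins. There is no depth.
A pose or a line that the arm cannot do raises arm.MotionError and nothing moves.
- arm.finish_job(): hands the job in, once; it reports no verdict.
The state is a dict: "t": time; "joints": joint angles; "qd": joint speeds; "joint_torque": joint torques, N m; "eef_pos": TCP position; "ee_rot": TCP orientation; "force": force on the tool from outside, world axes, zero at the start; "torque": the same for the moment, N m; "finger_gap": finger opening in m.
Only numpy, scipy, OpenCV 4.12 (cv2) and the standard library are available. Lean on these libraries where they do the work, as an engineer would, in place of code of your own. Each camera call takes 0.05 s, during which the arm holds its last target.

## Working session

There is one attempt and no reset: what is moved stays moved. The work goes in short steps, each a Python script; the robot and the scene stay as the last script left them, time stands still between calls to the robot, and variables do not carry over. Pictures are saved under pics/ and viewed, and the job is handed in when it is done.

```bash
ls; mkdir -p pics; python3 - <<'E'
from rig import arm, planner, status, cams
import cv2
s=status.sense();print({k:(v if not hasattr(v,'round') else v) for k,v in s.items()})
for n in ["scene","top","wrist"]:
    c=cams.camera(n);cv2.imwrite(f"pics/{n}0.png",c["frame"]);print(n,c["camera_matrix"],c["world_to_cam"],[k for k in c])
E
```

```text
pics
{'t': 0.0, 'joints': array([ 1.19310082,  0.46944217, -0.04862066,  1.53372886,  0.02408851,
        1.14099332, -0.08229655]), 'qd': array([ 7.09010658e-04, -1.36365430e-05, -1.37677575e-03, -2.49857945e-04,
       -7.69604532e-04, -1.00698999e-03,  4.76724193e-04]), 'joint_torque': array([-5.96874997e-04, -5.10308647e+01, -4.67011251e-02, -2.37714422e+01,
        1.06213277e-02,  7.70378363e-03,  5.53506425e-06]), 'eef_pos': array([ 0.23051319, -0.63377949,  0.23024622]), 'ee_rot': array([-1.35315499,  0.94971143, -0.94697305]), 'force': array([ 0.05368056,  0.33432165, -0.06204216]), 'torque': array([-0.0013289 , -0.00105429, -0.02229305]), 'finger_gap': 0.08516924842954723}
scene [[392.77419794   0.         278.59569479]
 [  0.         392.77419794 218.61495578]
 [  0.           0.           1.        ]] [[-0.33724239  0.94128316  0.01592442  0.21847883]
 [-0.67435776 -0.25334241  0.69358434  0.27963436]
 [ 0.65689359  0.22316729  0.7201994  -1.14874526]
 [ 0.          0.          0.          1.        ]] ['frame', 'camera_matrix', 'world_to_cam']
top [[428.8555877    0.         277.89001824]
 [  0.         428.8555877  214.40798568]
 [  0.           0.           1.        ]] [[ 0.02891296 -0.99920013 -0.02762519 -0.02375114]
 [ 0.99462957  0.02601107  0.10017709 -0.55376322]
 [-0.0993784  -0.03037325  0.99458604 -0.98011127]
 [ 0.          0.          0.          1.        ]] ['frame', 'camera_matrix', 'world_to_cam']
wrist [[361.1430891    0.         279.42162919]
 [  0.         361.1430891  209.31150077]
 [  0.           0.           1.        ]] [[ 0.34231576 -0.93958151 -0.00255202 -0.67353267]
 [ 0.89833521  0.32808212 -0.29215746  0.03796443]
 [ 0.27534302  0.09771754  0.95636683 -0.38069983]
 [ 0.          0.          0.          1.        ]] ['frame', 'camera_matrix', 'world_to_cam']
```

View pics/scene0.png

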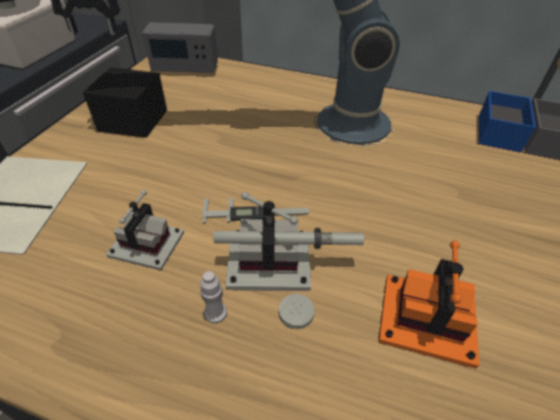

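View pics/top0.png

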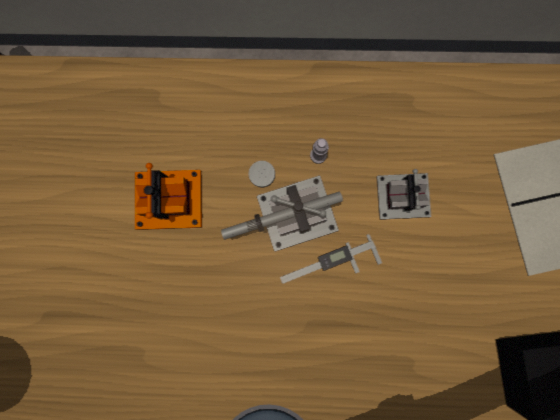

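View pics/wrist0.png

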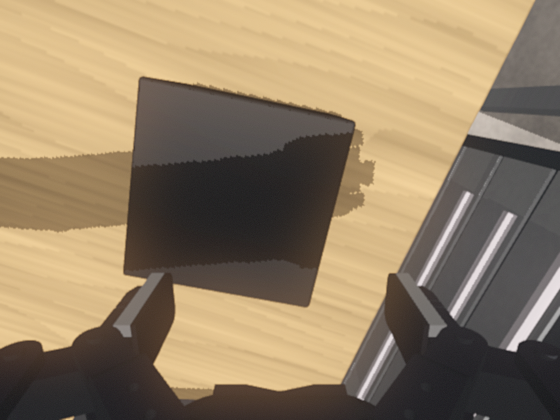

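```bash
python3 - <<'E'
import cv2
a=cv2.imread("pics/top0.png")[130:290,210:410]
cv2.imwrite("pics/topc.png",cv2.resize(a,None,fx=4,fy=4,interpolation=cv2.INTER_CUBIC)[:600])
a=cv2.imread("pics/scene0.png")[180:330,190:380]
cv2.imwrite("pics/scenec.png",cv2.resize(a,None,fx=4,fy=4,interpolation=cv2.INTER_CUBIC))
E
```

```text
(no output)
```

View pics/topc.png

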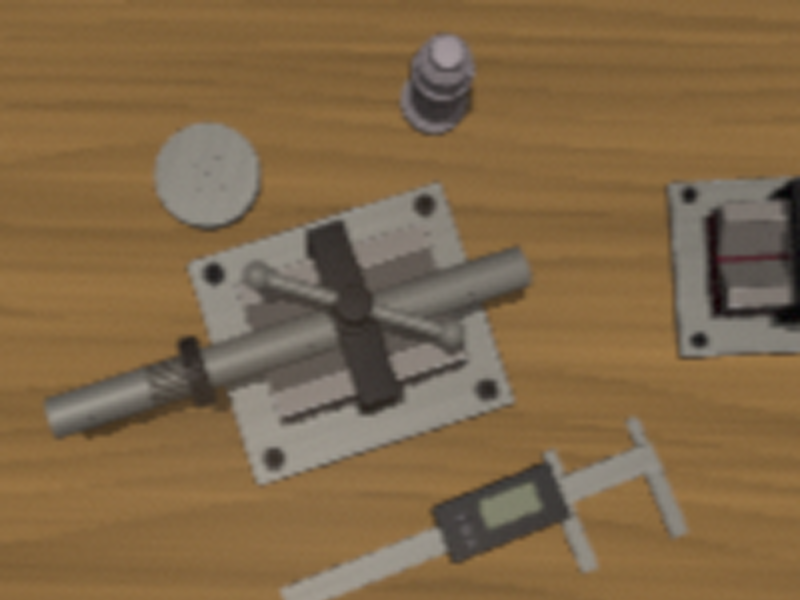

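View pics/scenec.png

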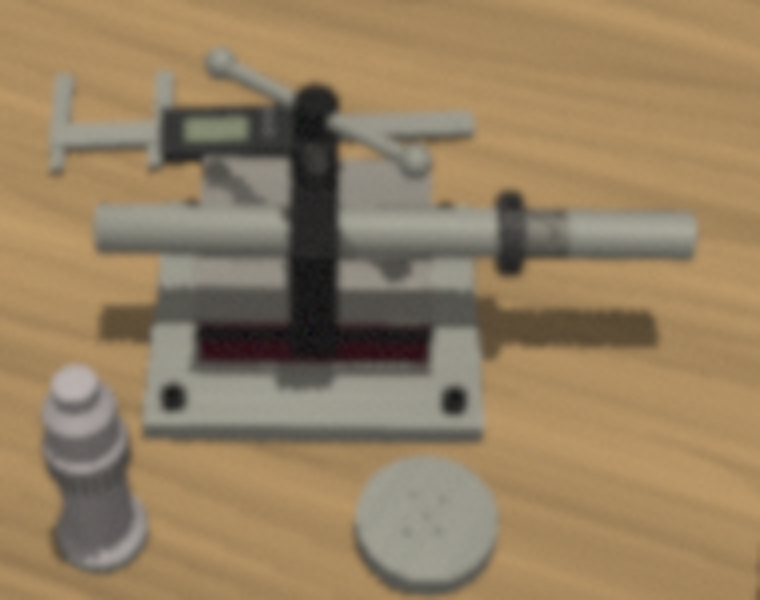

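```bash
cat > h.py <<'E'
import numpy as np, json
from scipy.optimize import least_squares
from scipy.spatial.transform import Rotation as R
def proj(c,P):
    P=np.atleast_2d(P);q=P@c["world_to_cam"][:3,:3].T+c["world_to_cam"][:3,3]
    K=c["camera_matrix"]
    return np.c_[K[0,0]*q[:,0]/-q[:,2]+K[0,2],K[1,1]*-q[:,1]/-q[:,2]+K[1,2]]
def ray(c,uv,z):
    K=c["camera_matrix"];M=c["world_to_cam"]
    d=np.array([(uv[0]-K[0,2])/K[0,0],-(uv[1]-K[1,2])/K[1,1],-1.])
    d=M[:3,:3].T@d;o=-M[:3,:3].T@M[:3,3]
    return o+d*(z-o[2])/d[2]
def T(b,p):
    x,y,th=b;p=np.atleast_2d(p);c,s=np.cos(th),np.sin(th)
    return np.c_[x+c*p[:,0]-s*p[:,1],y+s*p[:,0]+c*p[:,1],p[:,2]]
E
python3 - <<'E'
from h import *
from rig import cams
top=cams.camera("top");sc=cams.camera("scene")
f=lambda l:np.array(l)/4
pt=f([(190,263),(438,184),(513,402),(262,484)])+[210-.375,130-.375]
o=[(.07,.08,.015),(.07,-.08,.015),(-.07,-.08,.015),(-.07,.08,.015)]
for p in pt: print(ray(top,p,.015).round(4))
# scene: top near corners: far side +x: left (-y) (147,428), right(+y) (482,428); 
ps=f([(146,428),(482,428)])+[190-.375,180-.375]
os_=[(.07,-.08,.015),(.07,.08,.015)]
fun=lambda b:np.r_[(proj(top,T(b,o))-pt).ravel(),(proj(sc,T(b,os_))-ps).ravel()]
ini=np.r_[np.mean([ray(top,p,.015)[:2] for p in pt],0),0.3]
r=least_squares(fun,ini);print(r.x,r.fun.round(2))
r2=least_squares(lambda b:fun(b)[:8],ini);print(r2.x,r2.fun.round(2))
b=r.x;print("deg",np.degrees(b[2]))
hub=f([(353,303)])[0]+[209.6,129.6]
print("hub",ray(top,hub,.15+.009), T(b,[0,0,.159]))
for n,q in dict(h1=(257,275),h2=(451,335),barout=(55,418),colmid=(195,371),barin=(522,268),probe=(432,110),disc=(208,175),cal1=(285,594),cal2=(680,530),cal3=(635,425)).items():
    z={'h':.1505,'b':.072,'c':.072}.get(n[0],.01); z=.01 if n[:3]=='cal' else z
    p=ray(top,np.array(q)/4+[209.6,129.6],z); d=p-[b[0],b[1],0]; c,s=np.cos(b[2]),np.sin(b[2])
    print(n,p.round(4),"blk",(c*d[0]+s*d[1]).round(4),(-s*d[0]+c*d[1]).round(4))
E
```

```text
[0.5999 0.0429 0.015 ]
[ 0.6513 -0.1041  0.015 ]
[ 0.5219 -0.1508  0.015 ]
[ 0.4694 -0.0041  0.015 ]
[ 0.56125806 -0.05309398  0.3484819 ] [-1.3   0.04  0.13 -1.25  0.59 -0.37 -0.98  0.53 -1.35 -0.99  0.46 -0.53]
[ 0.56068296 -0.05402568  0.3425189 ] [-0.81  0.05  0.74 -0.87  0.88  0.13 -0.82  0.64]
deg 19.96654223302131
hub [ 0.56072268 -0.05274912  0.159     ] [[ 0.56125806 -0.05309398  0.159     ]]
h1 [ 0.5751 -0.0029  0.1505] blk 0.0301 0.0424
h2 [ 0.5465 -0.1036  0.1505] blk -0.0311 -0.0424
barout [0.5022 0.1112 0.072 ] blk 0.0006 0.1746
colmid [0.5307 0.0335 0.072 ] blk 0.0008 0.0918
barin [ 0.5936 -0.1484  0.072 ] blk -0.0022 -0.1006
probe [ 0.6976 -0.0999  0.01  ] blk 0.1122 -0.0906
disc [0.6546 0.0343 0.01  ] blk 0.1176 0.0503
cal1 [ 0.4055 -0.0193  0.01  ] blk -0.1349 0.085
cal2 [ 0.4497 -0.2501  0.01  ] blk -0.1722 -0.1471
cal3 [ 0.5106 -0.2234  0.01  ] blk -0.1057 -0.1427
```

Candidates in the top view are the orange block at (168,200), which is excluded, the small grey one at (404,196), and the larger grey one at (298,212). The larger grey one has the 140x160 plate and the bar, so it is the one meant, and the enlarged crops confirm it. Its pose is about (0.561, -0.053) with yaw about 20°. The collar is about 25 mm out. The tommy bar is at about 55° in the block frame, so the joint is at about 7.24 rad.

Next I'll shut the gripper, move above the bar's outer end and look with the wrist camera.

```bash
cat >> h.py <<'E'
B=np.array([0.561,-0.0535,0.346])
def ori(flip=1,b=B):
    ex=flip*np.array([np.cos(b[2]),np.sin(b[2]),0]);ey=np.array([0,0,-1.])
    return R.from_matrix(np.c_[ex,ey,np.cross(ex,ey)]).as_rotvec()
def W(x,y,z): return T(B,[x,y,z])[0]
E
python3 - <<'E'
from h import *
from rig import arm,planner,status,cams
import cv2
s=status.sense();print(R.from_rotvec(s["ee_rot"]).as_matrix().round(2))
for f in (1,-1):
    for p in [(0,.2,.25),(0,.2,.06),(0,.157,.06)]+[(.036*np.cos(a),.036*np.sin(a),.128) for a in np.arange(0,6.3,1.57)]:
        q=planner.ik(W(*p),ori(f));print(f,p,None if q is None else np.round(q,2))
E
```

```text
[[ 0.34 -0.    0.94]
 [-0.94  0.    0.34]
 [-0.   -1.   -0.  ]]
1 (0, 0.2, 0.25) [ 0.51  0.35 -1.06  1.85  0.34  1.14 -0.33]
1 (0, 0.2, 0.06) [ 0.32  0.6  -0.88  2.04  0.64  0.81 -0.59]
1 (0, 0.157, 0.06) [ 0.32  0.56 -0.76  2.03  0.55  0.77 -0.43]
1 (np.float64(0.036), np.float64(0.0), 0.128) [ 0.49  0.54 -0.68  1.8   0.41  0.94 -0.01]
1 (np.float64(2.8667761586397477e-05), np.float64(0.035999988585546046), 0.128) [ 0.48  0.47 -0.67  1.91  0.37  0.89 -0.03]
1 (np.float64(-0.03599995434219142), np.float64(5.733550499352581e-05), 0.128) [ 0.56  0.43 -0.65  1.95  0.34  0.87  0.08]
1 (np.float64(-8.600321204213538e-05), np.float64(-0.035999897269957844), 0.128) [ 0.57  0.51 -0.65  1.84  0.38  0.92  0.09]
1 (np.float64(0.035999817368881505), np.float64(-0.00011467086455296764), 0.128) [ 0.49  0.54 -0.68  1.8   0.41  0.94 -0.01]
-1 (0, 0.2, 0.25) None
-1 (0, 0.2, 0.06) [-1.14  0.72  1.11  2.11 -0.87  0.88 -2.3 ]
-1 (0, 0.157, 0.06) [-1.05  0.72  1.11  2.1  -0.87  0.88 -2.21]
-1 (np.float64(0.036), np.float64(0.0), 0.128) [-0.74  0.71  1.11  1.87 -0.74  1.05 -2.12]
-1 (np.float64(2.8667761586397477e-05), np.float64(0.035999988585546046), 0.128) [-0.83  0.62  1.11  1.98 -0.69  0.98 -2.17]
-1 (np.float64(-0.03599995434219142), np.float64(5.733550499352581e-05), 0.128) [-0.76  0.59  1.12  2.02 -0.66  0.95 -2.09]
-1 (np.float64(-8.600321204213538e-05), np.float64(-0.035999897269957844), 0.128) [-0.68  0.68  1.11  1.91 -0.72  1.02 -2.04]
-1 (np.float64(0.035999817368881505), np.float64(-0.00011467086455296764), 0.128) [-0.74  0.71  1.11  1.87 -0.74  1.05 -2.12]
```

```bash
python3 - <<'E'
from h import *
from rig import arm,planner,status,cams
import cv2
arm.grip(0.0)
arm.movep(W(0,.2,.25),ori())
s=status.sense();print(s["t"],s["eef_pos"],s["finger_gap"],s["joints"].round(2),s["force"].round(2))
c=cams.camera("wrist");cv2.imwrite("pics/w1.png",c["frame"])
for n,p in dict(hub=(0,0,.159),end=(0,.172,.072),barin=(0,-.108,.072),pc=(.07,.08,.015),pc2=(-.07,.08,.015),home=(0,.055,.072)).items(): print(n,proj(c,W(*p)).round(1))
c=cams.camera("scene");cv2.imwrite("pics/s1.png",c["frame"])
E
```

```text
3.875 [0.49360827 0.13367659 0.24982574] 0.00024449434329363955 [ 0.51  0.35 -1.06  1.85  0.34  1.14 -0.33] [ 0.57  0.27 -0.98]
hub [[278.8 439.3]]
end [[278.4 213.2]]
barin [[279.  443.3]]
pc [[339.1 273.9]]
pc2 [[218.2 274.1]]
home [[278.7 321.7]]
```

View pics/w1.png

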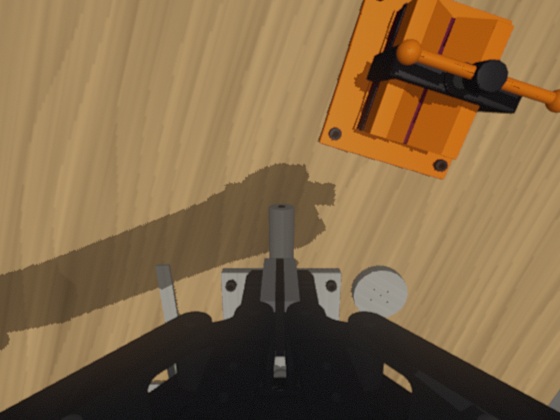

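View pics/s1.png

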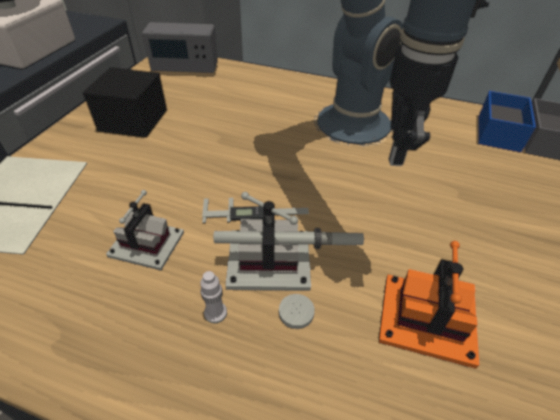

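```bash
python3 - <<'E'
from h import *
from rig import arm,planner,status,cams
import cv2
arm.move_l(W(0,.222,.25)); arm.move_l(W(0,.222,.057),v=.15)
f0=status.sense()["force"]; ey=np.array([-np.sin(B[2]),np.cos(B[2]),0])
y=.222;log=[];hit=None
while y>.145:
    y-=.004 if y>.168 else .0015
    arm.move_l(W(0,y,.057),v=.05)
    s=status.sense();F=(s["force"]-f0)@ey
    ya=(s["eef_pos"]-W(0,0,0))@ey
    log.append((round(y,4),round(ya,4),round(F,1)))
    if F>22: break
print(log[-25:],s["t"],(s["force"]-f0).round(1))
c=cams.camera("top");cv2.imwrite("pics/t2.png",c["frame"])
cv2.imwrite("pics/t2c.png",cv2.resize(c["frame"][130:280,210:410],None,fx=4,fy=4,interpolation=cv2.INTER_CUBIC))
c=cams.camera("scene");cv2.imwrite("pics/s2c.png",cv2.resize(c["frame"][180:330,190:380],None,fx=4,fy=4,interpolation=cv2.INTER_CUBIC))
E
```

```text
[(0.214, np.float64(0.2135), np.float64(0.6)), (0.21, np.float64(0.2097), np.float64(-0.4)), (0.206, np.float64(0.2057), np.float64(0.1)), (0.202, np.float64(0.2017), np.float64(0.2)), (0.198, np.float64(0.1976), np.float64(0.2)), (0.194, np.float64(0.1937), np.float64(1.1)), (0.19, np.float64(0.1897), np.float64(-0.3)), (0.186, np.float64(0.1874), np.float64(4.1)), (0.182, np.float64(0.1834), np.float64(5.8)), (0.178, np.float64(0.1795), np.float64(5.3)), (0.174, np.float64(0.1756), np.float64(6.2)), (0.17, np.float64(0.1717), np.float64(4.9)), (0.166, np.float64(0.1678), np.float64(5.2)), (0.1645, np.float64(0.1669), np.float64(6.7)), (0.163, np.float64(0.1655), np.float64(7.2)), (0.1615, np.float64(0.1641), np.float64(7.9)), (0.16, np.float64(0.1627), np.float64(6.7)), (0.1585, np.float64(0.1612), np.float64(7.1)), (0.157, np.float64(0.1598), np.float64(7.6)), (0.1555, np.float64(0.1591), np.float64(9.6)), (0.154, np.float64(0.1591), np.float64(12.0)), (0.1525, np.float64(0.1591), np.float64(14.7)), (0.151, np.float64(0.1591), np.float64(17.8)), (0.1495, np.float64(0.1591), np.float64(20.3)), (0.148, np.float64(0.1591), np.float64(23.1))] 12.2083 [-8.3 21.5 -0.2]
```

View pics/s2c.png

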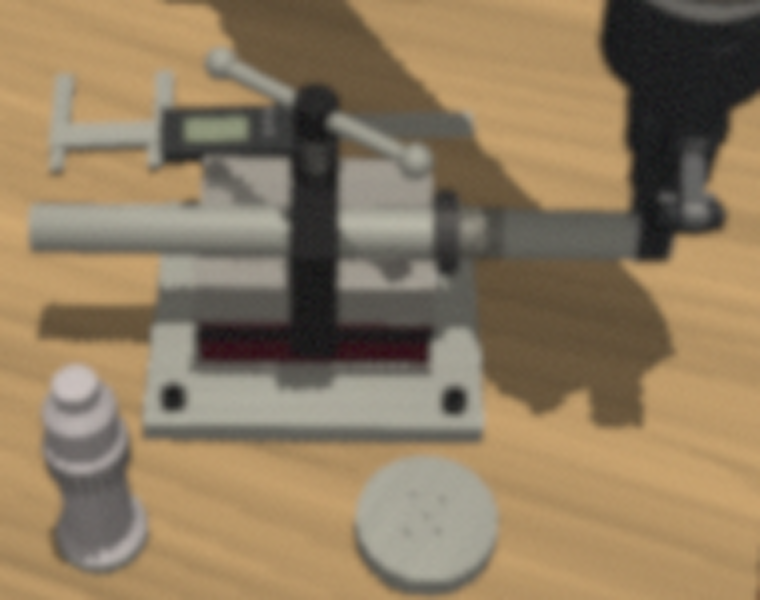

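The collar is home: the finger stopped dead at 0.159 m (147 mm plus half the finger) with the force rising to 23 N. The picture shows the collar at (447,230) touching the block's end. Next is the clamp.

```bash
python3 - <<'E'
from h import *
from rig import arm,planner,status,cams
import cv2
arm.move_l(W(0,.19,.057)); arm.move_l(W(0,.19,.2),v=.25)
a=np.radians(110); r=.037; Z=.129
arm.move_l(W(r*np.cos(a),r*np.sin(a),.2),v=.25)
c=cams.camera("scene");cv2.imwrite("pics/s3c.png",cv2.resize(c["frame"][120:330,190:450],None,fx=3,fy=2.8,interpolation=cv2.INTER_CUBIC))
f0=status.sense()["force"]
arm.move_l(W(r*np.cos(a),r*np.sin(a),Z),v=.12)
s=status.sense();print(s["t"],s["eef_pos"].round(4),(s["force"]-f0).round(1))
c=cams.camera("scene");cv2.imwrite("pics/s4c.png",cv2.resize(c["frame"][120:330,190:450],None,fx=3,fy=2.8,interpolation=cv2.INTER_CUBIC))
for d in (95,80,65,50):
    a=np.radians(d);arm.move_l(W(r*np.cos(a),r*np.sin(a),Z),v=.06)
    s=status.sense();print(d,s["t"],(s["force"]-f0).round(1))
c=cams.camera("top");cv2.imwrite("pics/t5c.png",cv2.resize(c["frame"][130:280,210:410],None,fx=4,fy=4,interpolation=cv2.INTER_CUBIC))
c=cams.camera("scene");cv2.imwrite("pics/s5c.png",cv2.resize(c["frame"][120:330,190:450],None,fx=3,fy=2.8,interpolation=cv2.INTER_CUBIC))
E
```

```text
15.0333 [ 0.5378 -0.0246  0.1295] [ 0.2 -0.7 -0.7]
95 15.3917 [-0.  -0.9 -1.7]
80 15.7 [-1.7 -1.1 -1.6]
65 16.0083 [-0.9  0.1 -1.9]
50 16.3167 [-1.5 -0.2 -1.7]
```

View pics/s3c.png

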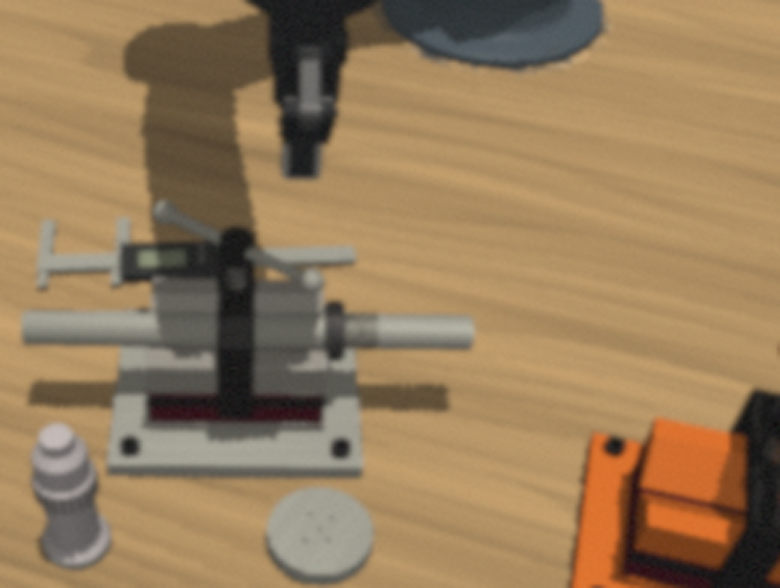

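View pics/s5c.png

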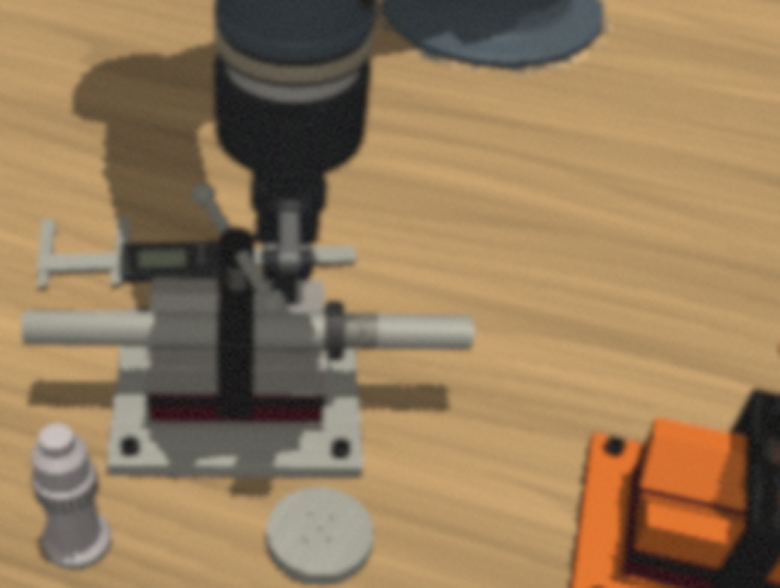

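The tommy bar is turning clockwise with the finger, at about 2 N. I'll carry on round.

```bash
python3 - <<'E'
from h import *
from rig import arm,planner,status,cams
import cv2
r=.037;Z=.129;f0=np.array([0,0,0.]);d=50;log=[]
def st(d,v):
    a=np.radians(d);arm.move_l(W(r*np.cos(a),r*np.sin(a),Z),v=v)
    s=status.sense();p=s["eef_pos"]-W(0,0,0);c,n=np.cos(B[2]),np.sin(B[2])
    x,y=c*p[0]+n*p[1],-n*p[0]+c*p[1]
    log.append((d,round(np.degrees(np.arctan2(y,x))),round(np.hypot(x,y)*1e3,1),*s["force"].round(1)));return s
while d>-290:
    d-=20; s=st(d,.08)
    if np.linalg.norm(s["force"])>25: print("force");break
for l in log: print(*l)
print(s["t"])
c=cams.camera("scene");cv2.imwrite("pics/s6c.png",cv2.resize(c["frame"][120:330,190:450],None,fx=3,fy=2.8,interpolation=cv2.INTER_CUBIC))
E
```

```text
30 29 37.5 -0.5 -0.4 0.3
10 10 37.5 -1.0 1.9 0.7
-10 -10 37.5 -0.1 2.0 0.8
-30 -30 37.5 0.1 1.8 1.6
-50 -51 37.7 1.7 1.4 1.7
-70 -70 37.4 1.2 1.7 1.6
-90 -91 37.6 1.3 0.3 0.9
-110 -111 37.5 -0.4 -0.0 0.7
-130 -131 37.4 1.3 -1.3 -0.0
-150 -151 37.4 0.4 -0.1 -0.0
-170 -170 37.2 1.2 -1.2 0.1
-190 170 37.3 0.4 -1.9 0.3
-210 150 37.4 0.4 -1.7 0.9
-230 130 37.6 -0.8 -1.2 0.8
-250 110 37.5 -1.1 -1.1 0.5
-270 90 37.5 -3.1 -0.6 -0.4
-290 70 37.6 -1.8 -0.4 -0.3
21.6583
```

View pics/s6c.png

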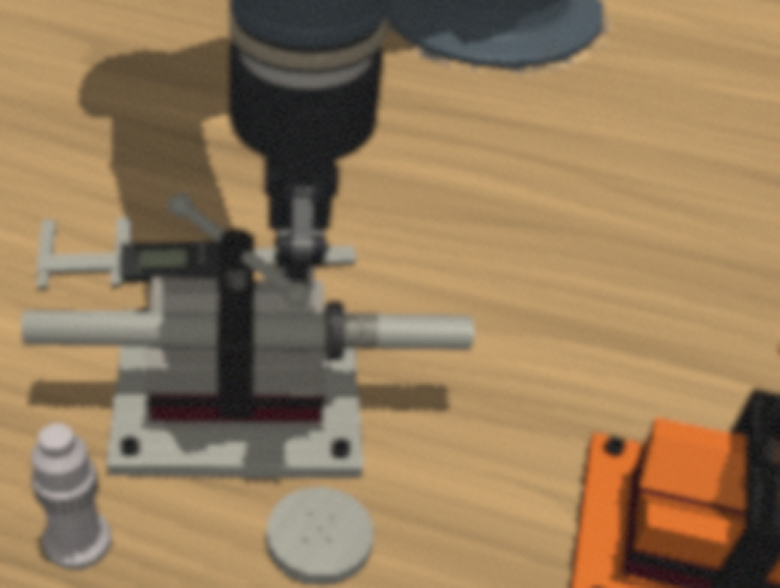

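```bash
python3 - <<'E'
from h import *
from rig import arm,planner,status,cams
import cv2
r=.037;Z=.129;d=-290;log=[]
while d>-400:
    d-=4
    a=np.radians(d);arm.move_l(W(r*np.cos(a),r*np.sin(a),Z),v=.05)
    s=status.sense();p=s["eef_pos"]-W(0,0,0);c,n=np.cos(B[2]),np.sin(B[2])
    x,y=c*p[0]+n*p[1],-n*p[0]+c*p[1]
    log.append((d,round(x*1e3,1),round(y*1e3,1),*s["force"].round(1)))
    if np.linalg.norm(s["force"])>25: print("force");break
for l in log: print(*l)
print(s["t"])
c=cams.camera("scene");cv2.imwrite("pics/s7c.png",cv2.resize(c["frame"][120:330,190:450],None,fx=3,fy=2.8,interpolation=cv2.INTER_CUBIC))
E
```

```text
force
-294 14.8 34.0 -2.1 -0.2 -0.1
-298 17.4 32.5 -1.8 -0.3 -0.9
-302 19.9 31.3 -2.5 1.2 -0.6
-306 22.0 29.9 -3.6 0.7 -1.0
-310 23.9 28.3 -3.9 0.8 -0.3
-314 25.9 26.6 -3.8 -0.1 -0.4
-318 27.8 24.7 -3.1 0.9 -0.4
-322 29.5 22.6 -2.5 1.3 -0.2
-326 31.0 20.5 -2.1 1.3 -0.5
-330 32.3 18.3 -1.7 1.0 -0.4
-334 33.5 16.0 -2.0 1.6 0.1
-338 34.1 14.9 -4.8 2.5 1.2
-342 34.5 14.2 -7.3 6.2 1.5
-346 34.7 13.5 -9.1 7.3 1.3
-350 34.9 12.8 -11.1 10.5 3.0
-354 35.1 12.2 -11.8 12.9 3.4
-358 35.2 11.5 -13.7 16.3 3.1
-362 35.2 10.8 -15.1 18.5 3.4
-366 35.2 10.1 -15.8 21.6 3.8
26.4583
```

View pics/s7c.png

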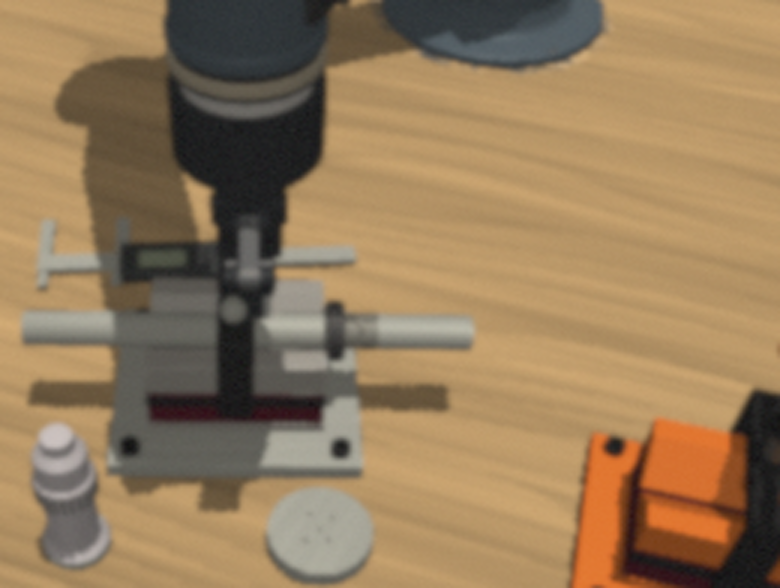

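The force is rising steadily, to about 27 N tangentially at 35 mm radius. I'll back off, lift and measure the tommy bar's angle.

```bash
python3 - <<'E'
from h import *
from rig import arm,planner,status,cams
import cv2
arm.move_l(W(.03,.045,.129),v=.1);arm.move_l(W(.03,.045,.2),v=.2);arm.move_l(W(-.03,.26,.22),v=.3)
s=status.sense();print(s["t"],s["force"].round(1))
t=cams.camera("top");cv2.imwrite("pics/t8c.png",cv2.resize(t["frame"][150:260,230:350],None,fx=5,fy=5,interpolation=cv2.INTER_CUBIC))
c=cams.camera("scene");cv2.imwrite("pics/s8c.png",cv2.resize(c["frame"][190:310,210:370],None,fx=5,fy=5,interpolation=cv2.INTER_CUBIC))
for nm,cc,o in (("top",t,(230,150)),("scene",c,(210,190))):
    for a in (0,180): 
        q=np.radians(a);print(nm,a,((proj(cc,W(.052*np.cos(q),.052*np.sin(q),.149))-o)*5).round())
E
```

```text
28.5583 [ 0.6 -0.4 -0.6]
top 0 [[301. 161.]]
top 180 [[381. 398.]]
scene 0 [[287. 201.]]
scene 180 [[292.  -9.]]
```

View pics/t8c.png

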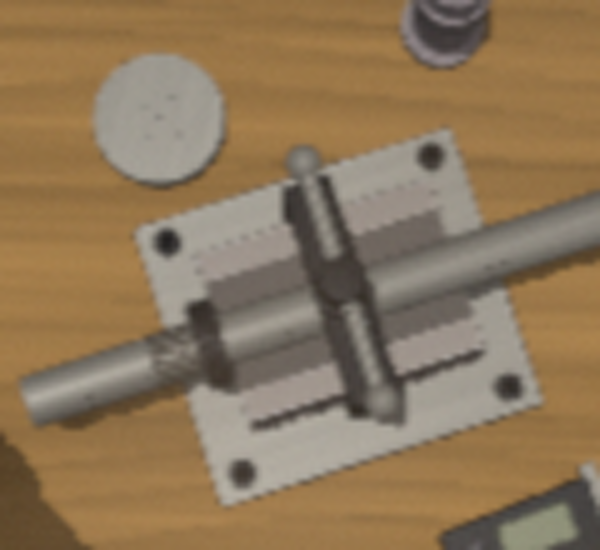

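View pics/s8c.png

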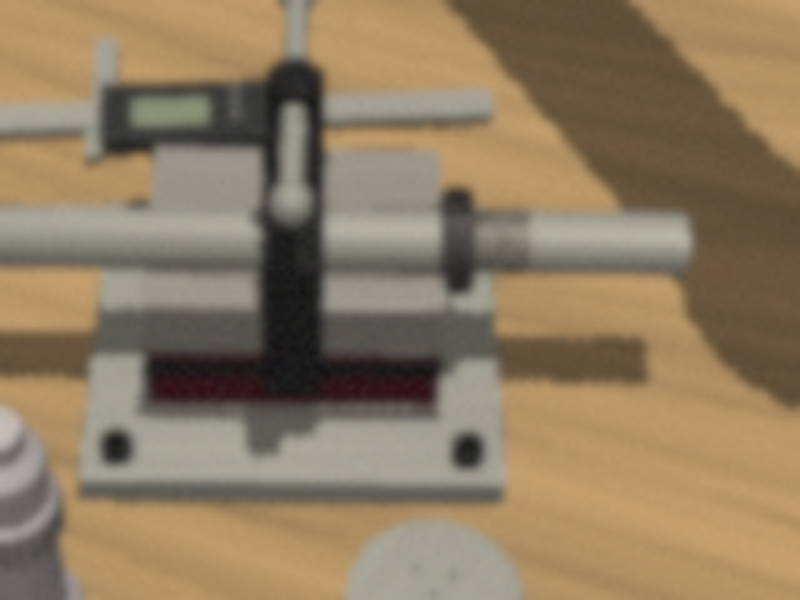

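```bash
python3 - <<'E'
from h import *
from rig import arm,status,cams
t=cams.camera("top");c,s=np.cos(B[2]),np.sin(B[2])
p=ray(t,(230+31/5,150+402/5),.072)-W(0,0,0)
print("end y",-s*p[0]+c*p[1])
a=np.array([302,161])-[382,400];b=np.array([301,161])-[381,398]
print("angle deg",np.degrees(np.arctan2(*a)-np.arctan2(*b)))
st=status.sense();print(st["t"],st["force"].round(1),abs(st["qd"]).max())
arm.finish_job()
E
```

```text
end y 0.14490453253929647
angle deg -0.14541352789902168
28.7083 [ 0.4 -0.   0.6] 0.009155748895302988
the job is handed in; nothing more can be done
```

The boring bar's collar is home, the clamp is tight, and I handed the job in at about 29 s of the 61 s allowed. No verdict is reported, so what follows is from my own checks.

- **Which block:** I worked on the large grey V-block. I left the orange one and the smaller grey one alone.
- **Bar:** I pushed it with the shut fingertips at 4 to 8 N until the collar stopped dead. The force then rose to 23 N with no further movement. In the last top view the bar's end is 145 mm from the clamp screw, against 147 mm nominal, which is within the camera's accuracy.
- **Clamp:** I pushed the tommy bar clockwise about 415° until it resisted at about 27 N. It still gave about 5 mm under that rising force; I took that as the stop yielding. After I backed off, the top view shows it within about 1° of its fully tight direction.
- **Not measured:** I had no direct reading of the pad's force on the bar. I inferred it from the tommy bar reaching its stop.
- **Clear of everything:** The arm finished raised beyond the bar's outer end, with the wrist force at about zero. The probe, test block and caliper look unmoved by eye; I did not measure them.
- **Disagreement:** The wrist camera placed the block 2 to 5 mm off my estimate from the other two cameras. I relied on force to find the stops, so this did not matter.

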